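# Make up a bench kit tray from scattered tools and a nested cup

## Task

Make up the kit in the low metal tray: lay the red-handled pliers in the yellow insert's wide lane and the red pen in the green insert's narrow lane, and stand the orange cup in the large well and the white stick tube in the small well of the blue insert. The orange cup sits nested in the white cup: lift it out without lifting the white cup or shoving it away. Leave the blue-handled pliers and the cyan pen alone where they lie.

Things in the scene. Friction and masses are not known exactly. Their poses are not given: they have to be found in the camera images.
- red_pliers: Pliers with red handles, lying flat, 38 x 132 x 10 mm (x, y, z), 110 g. Origin at the centre of the underside; handles to +y, jaws to -y. From y = -22 to +19 mm the body is one solid 38 mm wide across x, a good place to grip. Either way round is fine in the lane.
- blue_pliers: Look-alike that must stay where it lies: the same pliers with blue handles, 38 x 132 x 10 mm, origin and axes as for the red pliers.
- red_pen: All-red pen lying flat, 10 x 130 x 10 mm (x, y, z), 12 g, its barrel 8 mm wide to the grip across x. Origin at the centre of the underside, length along y. Either way round is fine in the lane. It does not roll.
- cyan_pen: Look-alike that must stay where it lies: a cyan and white pen, 10 x 135 x 10 mm, origin and axes as for the red pen.
- orange_cup: Orange round open plastic cup, 42 mm tall, outer diameter 36 mm at the foot, 44 mm at 24 mm up, 47 mm at the rim; 40 g. Origin at the centre of its underside, z up. At the start it stands with play inside the white cup, its foot 18 mm above the bench, its upper 18 mm (bench heights 42 to 60 mm) bare: grip it there from outside, above the white rim.
- white_cup: White plastic cup, loose, round, 42 mm tall with a flat rim flange 60 mm in diameter, 60 g. Origin at the centre of its underside, z up, standing on the bench. It holds the orange cup with about 1.5 mm of play all round. It must stay standing on the bench where it is.
- stick_tube: White round stick tube with thin orange bands, standing upright, 16 mm in diameter, 58 mm tall, 12 g. Origin at the centre of its underside, z up.
- wide_lane_insert: Yellow insert fixed in the low metal tray, 64 x 164 mm (x, y). Origin: centre of its underside, 4 mm above the bench; floor at z = 3, blocks up to z = 13 mm. Lane along y, centred, 54 mm wide, 156 mm long; no blocks from y = -35 to +35 mm (finger room; tray rim 6 mm high there, 14 mm elsewhere). Inserts lie side by side across x, 66 mm apart, in any order.
- narrow_lane_insert: Green insert, fixed in the tray, 64 x 164 mm, for the pen: as the yellow insert but its lane is 28 mm wide across x (156 mm long along y, centred on the origin, blocks left out between y = -35 and +35 mm). Floor at z = 3 mm above its origin.
- two_well_insert: Blue insert, fixed in the tray, 64 x 164 mm, with two wells 10 mm deep, their floor at z = 3 mm above its origin (origin at the centre of the underside, 4 mm above the bench). Large well for the cup, 54 x 57 mm, centred at x = 0, y = +48 mm; small well for the stick tube, 36 x 36 mm, centred at x = 0, y = -48 mm.
Things that resemble listed ones, but are neither listed nor needed, are in the scene too. Leave any black look-alike of the stick_tube alone.

How it is judged:
At the end, for the whole second after the job is handed in: Pliers and pen flat on their lane floors, within 13 mm across, 16 mm along and 0.25 rad; cup and stick tube upright (0.15 rad) on their well floors within 13 mm (cup 14 mm along); all released, at rest. White cup upright; it, blue pliers and cyan pen within 30 mm of their starts (x of red_pliers in the frame of wide_lane_insert between -0.013 and 0.013 m and y of red_pliers in the frame of wide_lane_insert between -0.016 and 0.016 m and z of red_pliers in the frame of wide_lane_insert between -0.002 and 0.008 m and angle between the y axis of red_pliers and the y axis of wide_lane_insert, either way round below 0.25 rad and x of red_pen in the frame of narrow_lane_insert between -0.013 and 0.013 m and y of red_pen in the frame of narrow_lane_insert between -0.016 and 0.016 m and z of red_pen in the frame of narrow_lane_insert between -0.002 and 0.008 m and angle between the y axis of red_pen and the y axis of narrow_lane_insert, either way round below 0.25 rad and x of orange_cup in the frame of two_well_insert between -0.013 and 0.013 m and y of orange_cup in the frame of two_well_insert between 0.034 and 0.062 m and z of orange_cup in the frame of two_well_insert between -0.002 and 0.008 m and x of stick_tube in the frame of two_well_insert between -0.013 and 0.013 m and y of stick_tube in the frame of two_well_insert between -0.061 and -0.035 m and z of stick_tube in the frame of two_well_insert between -0.002 and 0.008 m and angle between each of red_pliers, orange_cup, stick_tube, white_cup's own z axis and vertical below 0.15 rad and linear speed of each of red_pliers, orange_cup, stick_tube, red_pen below 0.03 m/s and contact force between the fingers and red_pliers below 0.1 N and contact force between the fingers and orange_cup below 0.1 N and contact force between the fingers and stick_tube below 0.1 N and contact force between the fingers and red_pen below 0.1 N and distance of each of white_cup, blue_pliers, cyan_pen from where it was at the start of the episode below 0.03 m); the robot touches nothing.
It fails at once if the white cup is lifted more than 12 mm off the bench (height (world z) of white_cup above 0.012 m).
It fails at once if the white cup, the blue pliers or the cyan pen is moved more than 30 mm (distance of any of white_cup, blue_pliers, cyan_pen from where it was at the start of the episode above 0.03 m).
It also fails if it takes over 120 s, if anything falls off the work surface, if the arm or the gripper's body presses on something with over 40 N, if the wrist force passes 120 N, or if a joint passes its speed limit or range.

## Robot

A 7-joint arm with a two-finger parallel gripper is mounted at the origin on a cart in front of the work surface, level with it; the furniture and walls round the work are solid. World frame = base frame: x ahead of the robot, y to its left, z up, the work surface at z = 0. Lengths are in m, angles in rad, forces in N, time in s.
With the tool pointing down it reaches from about 0.425 to 0.875 m from the base axis. Payload 4.7 kg.
Tool frame: the origin (TCP) lies where the fingers leave the gripper's body, on its centre line; the fingertips stand 70 mm ahead of it and the grasp point (between the pads) lies 51 mm ahead of it; z points along the fingers, y is the line along which they close (so a half turn about z gives the same grasp; the last joint's range is limited). The gripper opens to 87 mm and grips with 3 to 60 N. Pads are 19 mm wide; open, the fingers measure 117 mm over their backs; the gripper's body (75 mm by 190 mm) begins 51 mm behind the grasp point.
Start: joints at [1.219, 0.321, -0.07, 1.45, 0.023, 1.371, -0.057], TCP at [0.232, -0.607, 0.292] pointing down, gripper open.
Joint ranges: [-2.86, 2.86], [-0.3, 2.09], [-1.38, 1.24], [0.06, 2.45], [-1.56, 4.7], [0.09, 2.05], [-2.69, 2.69]. Speed limits (rad/s): [2.57, 2.57, 3.14, 3.14, 3.14, 3.14, 3.14].

## Interface

Orientations are given as a rotation vector (axis times angle).
In Python, from bench import get_state, get_image, get_calibration, close_job gives the robot as it stands.
- The arm moves only by the tool send_rows, never from a script. Its argument "rows" is a list of rows, each an object of numbers: "hand": the finger opening in mm, from 0 to 87; "x", "y", "z": the shift along the world's x, y, z in mm; "roll": the turn about the world's z in degrees. A call has 1 to 10 rows; each row shifts and turns the commanded pose from where the row before left it; what a row does not reach is not made up. A row lasts 1/10 s, in which the tool goes at most 50 mm and 8.59 degrees, less where a joint would pass 70% of its speed; a pose out of reach is approached as far as the arm can. A call is refused whole if a number of a shift passes 50 or a number of a turn 8.59, either way. A call with a gripper value outside its range is refused whole. The fingers move at their own pace and stop on an object; "force" is the grip in N (left out, the last holds). Time passes only in rows, so rows that do not move let the fingers close. It gives the time, the measured TCP pose, the force, the opening and the grip force at its end, in the units of the state.
- get_state(): the state, without advancing time (a new reading comes with each control period).
- get_image(name): name is "scene" or "side" or "wrist"; returns the picture (480x640x3 uint8, blue, green, red); there is no depth.
- get_calibration(name): a dict with "mtx" (3x3 intrinsics, pixels), "world_from_camera" (4x4, takes a point from camera to world coordinates). Camera axes: x right, y down, z forward; pixel columns grow to the right and rows downward; lengths in m; the calibration is good to about 2 mm. A picture is of the moment at which its call begins: read the wrist's pose just before it. get_calibration takes no time and is no camera call; for the wrist camera it gives the pose at the moment of the call.
- close_job(): hands the job in; it is judged then, once.
The state is a dict: "time": time; "joint_positions": joint angles; "qd": joint speeds; "joint_torque": joint torques, N m; "position": TCP position; "tool_rot": TCP orientation; "ft_force": force on the tool from outside, world axes, zero at the start; "torque": the same for the moment, N m; "grip_width": opening from 0.0 (shut) to 1.0 (fully open); "grip_force": force on a finger pad.
Only numpy, scipy, OpenCV 4.12 (cv2) and the standard library are available. Lean on these libraries where they do the work, as an engineer would, in place of code of your own. Each camera call takes 0.05 s, during which the arm holds its last target. There are 200 camera calls.

## Working session

There is one attempt and no reset: what is moved stays moved. The work goes in short steps, Python scripts to look and compute and a tool call to move; the robot and the scene stay as the last step left them, time stands still between calls to the robot, and variables do not carry over. Pictures are saved under pics/ and viewed, at most 14 in all, crops included, and the job is handed in when it is done.

Besides the shell and the picture viewer there is one more tool, called as name([rows], argument=value, ...), one row to a line, values as JSON. send_rows: Moves the arm, as the interface text tells. Its arguments: {"type":"object","properties":{"rows":{"type":"array","items":{"type":"object","properties":{"hand":{"type":"number"},"x":{"type":"number"},"y":{"type":"number"},"z":{"type":"number"},"roll":{"type":"number"}}}},"force":{"type":"number"}},"required":["rows"]}

```bash
mkdir -p pics; ls
python3 - <<'E'
from bench import *
import cv2,json
for n in("scene","side"):
    cv2.imwrite(f"pics/{n}0.png",get_image(n)); c=get_calibration(n); print(n,c)
s=get_state(); print(s["time"],s["position"],s["tool_rot"],s["grip_width"])
E
```

```text
pics
scene {'mtx': array([[535.59086317,   0.        , 314.33523578],
       [  0.        , 535.59086317, 238.49283063],
       [  0.        ,   0.        ,   1.        ]]), 'world_from_camera': array([[-0.85425605, -0.39662366,  0.33605991,  0.10709971],
       [-0.51972435,  0.66594915, -0.53516197,  0.82817762],
       [-0.01154091, -0.63182387, -0.77502607,  1.03835535],
       [ 0.        ,  0.        ,  0.        ,  1.        ]])}
side {'mtx': array([[462.38066591,   0.        , 312.69271159],
       [  0.        , 462.38066591, 242.18484822],
       [  0.        ,   0.        ,   1.        ]]), 'world_from_camera': array([[-0.97953382, -0.11141861,  0.16762869,  0.35071529],
       [-0.20087734,  0.5937658 , -0.7791601 ,  0.97557334],
       [-0.01271925, -0.79688648, -0.60399516,  0.6954082 ],
       [ 0.        ,  0.        ,  0.        ,  1.        ]])}
0.1 [ 0.23230925 -0.6066689   0.29126249] [-3.08755560e+00 -5.71063245e-01  6.80501514e-04] 0.9990708597236819
```

View pics/scene0.png

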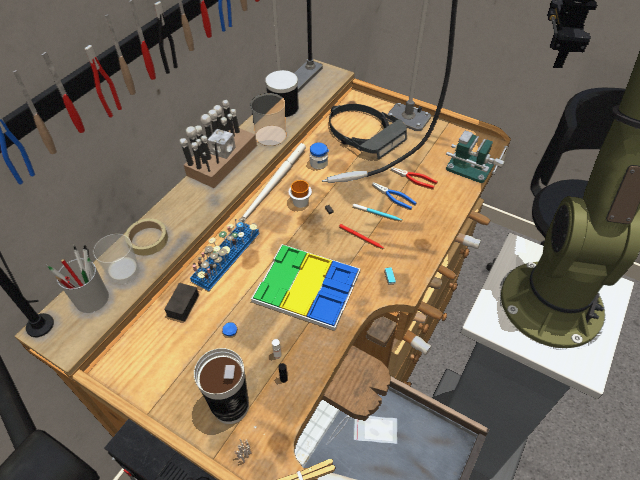

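View pics/side0.png

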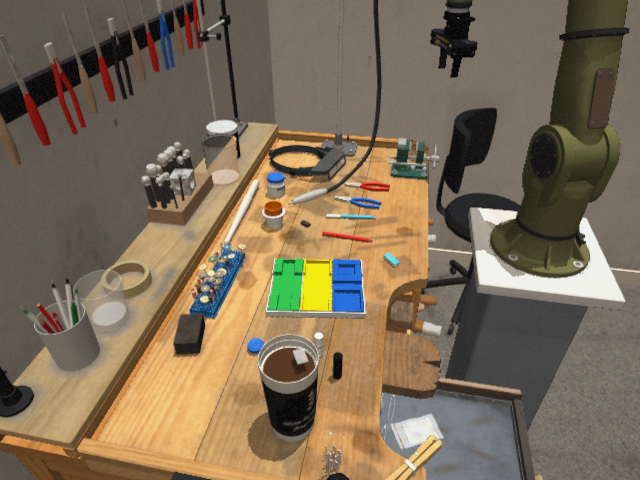

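The pictures show (scene view): red pliers (415,178), blue (395,195), cyan pen (378,212), red pen (361,236), orange-in-white cup (300,188), tray (307,285), white tube (276,348) with a black look-alike (283,372). There is another white jar with a blue lid at (318,153), not wanted. Red tools on the wall panel are irrelevant. Confirming with enlarged crops.

Run:
```python
import cv2
a=cv2.imread("pics/scene0.png")
def crop(n,x,y,w,h,k):
    c=cv2.resize(a[y:y+h,x:x+w],None,fx=k,fy=k,interpolation=cv2.INTER_CUBIC)
    for i in range(0,w,20): cv2.putText(c,str(x+i),(i*k,10),0,.35,(255,255,255)); cv2.line(c,(i*k,12),(i*k,18),(255,255,255))
    for i in range(0,h,20): cv2.putText(c,str(y+i),(0,i*k+4),0,.35,(255,255,255))
    cv2.imwrite(n,c)
crop("pics/c1.png",280,150,160,105,5)
crop("pics/c2.png",245,235,130,150,4)
```

```text
(no output)
```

View pics/c1.png

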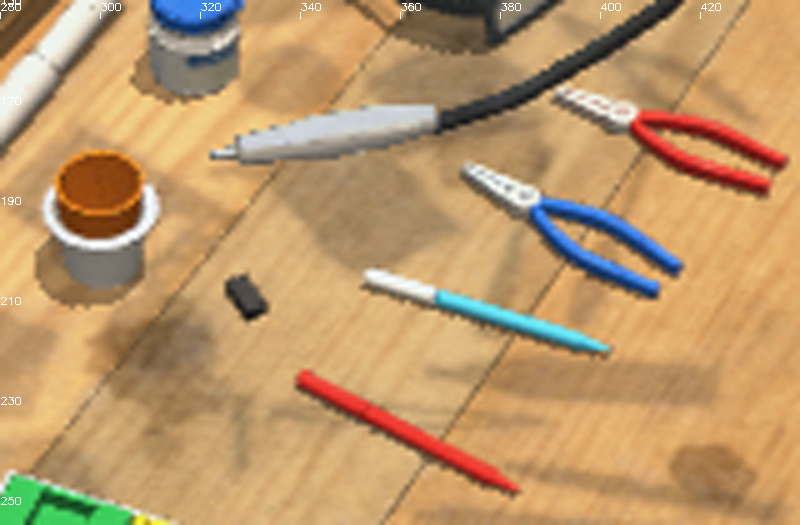

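View pics/c2.png

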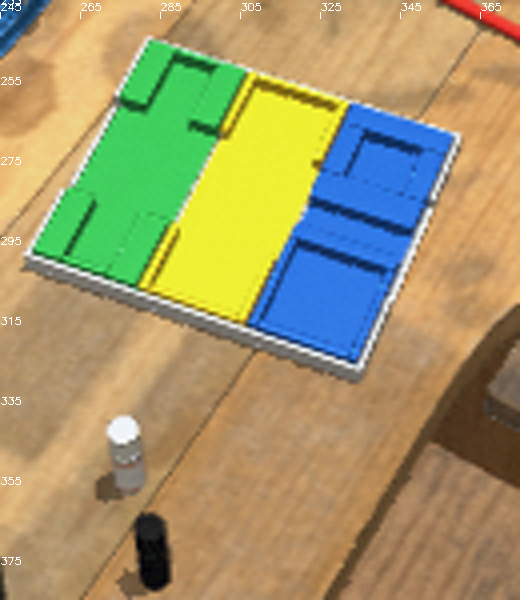

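c1: red pliers jaw tip (391,168.6), handle ends (436.8,182.2),(433.6,187.4), red handles so they are the wanted pair (blue pair at tip (373,184)); all-red pen (340,225.6)–(383.4,248.2), versus cyan (353,205)–(402,220); orange rim centre (300,186.6). c2: tray rim corners (282.5,244.5),(360,268.8),(335,326.8),(251.8,298.8); order green/yellow/blue, large well at the bottom; white banded tube top (275.8,341.8), the black one is the decoy.

```bash
cat > h.py <<'E'
from bench import *
import numpy as np,cv2
def ray(c,p,z):
    "pixel -> world point at height z"
    T=c["world_from_camera"]; d=T[:3,:3]@np.linalg.inv(c["mtx"])@[p[0],p[1],1]; o=T[:3,3]
    return o+d*(z-o[2])/d[2]
def proj(c,P):
    P=np.atleast_2d(P); T=np.linalg.inv(c["world_from_camera"]); q=(T[:3,:3]@P.T+T[:3,3:]); q=c["mtx"]@q
    return (q[:2]/q[2]).T
E
python3 - <<'E'
from h import *
np.set_printoptions(precision=1,suppress=True)
c=get_calibration("scene")
def m(n,p,z):
    r=ray(c,p,z/1e3)*1e3; print(n,r, "r",np.hypot(r[0],r[1])); return r[:2]
a=m("rp jaw",(391,168.6),6);h1=m("h1",(436.8,182.2),6);h2=m("h2",(433.6,187.4),6);h=(h1+h2)/2
print("len",np.linalg.norm(h-a),"mid",(a+h)/2,"ang",np.degrees(np.arctan2(*(h-a)[::-1])))
a=m("bp jaw",(373.2,183.6),6);h=(m("",(416,203.6),6)+m("",(411.4,208),6))/2
print("len",np.linalg.norm(h-a),"mid",(a+h)/2,"ang",np.degrees(np.arctan2(*(h-a)[::-1])))
for n,p,q in(("pen",(340,225.6),(383.4,248.2)),("cyan",(353.2,205.4),(401.6,220))):
    a=m(n,p,6);h=m("",q,6);print("len",np.linalg.norm(h-a),"mid",(a+h)/2,"ang",np.degrees(np.arctan2(*(h-a)[::-1])))
m("orange rim",(300,186.6),60);m("L",(291,186.6),60);m("R",(308.8,186.6),60);m("white",(300.3,191.4),42)
m("tube top",(275.75,341.75),58)
t=[m("t",p,14) for p in((282.5,244.5),(360,268.75),(335,326.75),(251.75,298.75))]
print([np.linalg.norm(t[i]-t[i-1]) for i in range(4)],"ctr",np.mean(t,0))
u=(t[3]-t[0]+t[2]-t[1]);print("dir",np.degrees(np.arctan2(u[1],u[0])))
v=(t[1]-t[0]+t[2]-t[3]);print("across",np.degrees(np.arctan2(v[1],v[0])))
m("largewell c",(245+327/4,235+297/4),17)
s=get_state();print(s["position"],cv2.Rodrigues(s["tool_rot"])[0])
E
```

```text
rp jaw [ 502.  -207.5    6. ] r 543.1675872022548
h1 [ 371.9 -222.7    6. ] r 433.4352444825525
h2 [ 371.4 -200.     6. ] r 421.8591731256486
len 130.37540996840823 mid [ 436.8 -209.4] ang -178.31452938463022
bp jaw [ 517.4 -130.2    6. ] r 533.5638550298157
 [ 387.3 -121.6    6. ] r 405.90653742644406
 [ 391.  -101.3    6. ] r 403.9117917556691
len 129.66686967366013 mid [ 453.3 -120.8] ang 171.69516004162034
pen [520.8  46.    6. ] r 522.7829877202926
 [393.6  55.    6. ] r 397.47875165093757
len 127.42576697679908 mid [457.2  50.5] ang 175.93507542458383
cyan [525.4 -32.1   6. ] r 526.4140944218208
 [395.  -50.7   6. ] r 398.2292775996331
len 131.7615773599227 mid [460.2 -41.4] ang -171.8930341042083
orange rim [652.  25.  60.] r 652.4294370913597
L [671.8  36.7  60. ] r 672.7915135712248
R [632.6  13.5  60. ] r 632.709520633878
white [652.   24.5  42. ] r 652.47473250647
tube top [458.5 424.1  58. ] r 624.5283579972752
t [608.4 176.9  14. ] r 633.5705356479589
t [411.  144.4  14. ] r 435.6271731916926
t [384.  309.4  14. ] r 493.1035753687029
t [581.5 343.7  14. ] r 675.5316604697732
[np.float64(168.94652733990208), np.float64(200.0231086823193), np.float64(167.2120254276394), np.float64(200.5327895060348)] ctr [496.2 243.6]
dir 99.22000135424521
across -170.38292035344602
largewell c [420.9 282.   17. ] r 506.6515785056974
[ 0.2 -0.6  0.3] [[ 0.9  0.4 -0. ]
 [ 0.4 -0.9  0. ]
 [-0.  -0.  -1. ]]
```

Run:
```python
from h import *
np.set_printoptions(precision=0,suppress=True)
c=get_calibration("scene");s=get_calibration("side")
def m(n,p,z): print(n,ray(c,p,z/1e3)*1e3)
m("post base",(410,117),15);m("vise L",(455,170),0);m("vise R",(493,170),0);m("vise top",(468,138),80)
m("black post",(308,70),0);m("jar base",(320,166),0);m("decoy base",(284,381),0)
m("can base",(230,415),0);m("can base L",(210,400),0);m("wood bracket",(385,315),0)
m("shelf edge",(215,250),60);m("rod",(275,180),20);m("rod hi",(300,150),20);m("iron",(350,177),10);m("iron",(370,172),10);m("board",(240,240),30)
for p in((455,20),(452,80),(440,125),(420,153),(395,168)):
    for z in np.arange(0,1.0,.05):
        P=ray(c,p,z); print(P*1e3,proj(s,P)[0]) if 0<=proj(s,P)[0][0]-290 <110 and proj(s,P)[0][1]>-60 else 0
    print()
```

```text
post base [ 549. -430.   15.]
vise L [ 349. -299.    0.]
vise R [ 259. -352.    0.]
vise top [ 347. -347.   80.]
black post [ 956. -503.    0.]
jar base [ 680. -122.    0.]
decoy base [414. 466.   0.]
can base [467. 581.   0.]
can base L [520. 577.   0.]
wood bracket [307. 219.   0.]
shelf edge [712. 300.  60.]
rod [746.   5.  20.]
rod hi [ 752. -131.   20.]
iron [ 582. -117.   10.]
iron [ 544. -162.   10.]
board [697. 228.  30.]
[  653. -1054.     0.] [340.  88.]
[ 627. -964.   50.] [343.  84.]
[ 600. -873.  100.] [346.  79.]
[ 574. -782.  150.] [350.  73.]
[ 548. -692.  200.] [355.  67.]
[ 522. -601.  250.] [360.  60.]
[ 495. -510.  300.] [365.  52.]
[ 469. -420.  350.] [372.  43.]
[ 443. -329.  400.] [380.  32.]
[ 416. -239.  450.] [389.  19.]

[ 518. -693.    0.] [360. 122.]
[ 498. -620.   50.] [364. 117.]
[ 478. -546.  100.] [368. 111.]
[ 459. -473.  150.] [373. 105.]
[ 439. -400.  200.] [378.  98.]
[ 419. -327.  250.] [384.  90.]
[ 399. -253.  300.] [391.  81.]
[ 379. -180.  350.] [399.  70.]

[ 461. -459.    0.] [369. 150.]
[ 444. -397.   50.] [373. 145.]
[ 427. -335.  100.] [378. 139.]
[ 410. -273.  150.] [383. 132.]
[ 393. -211.  200.] [389. 124.]
[ 376. -149.  250.] [396. 115.]

[ 461. -314.    0.] [364. 170.]
[ 444. -259.   50.] [368. 165.]
[ 427. -204.  100.] [373. 158.]
[ 410. -149.  150.] [379. 151.]
[393. -94. 200.] [386. 143.]
[376. -39. 250.] [393. 133.]

[ 496. -221.    0.] [349. 184.]
[ 477. -171.   50.] [353. 178.]
[ 458. -120.  100.] [359. 172.]
[440. -70. 150.] [365. 164.]
[421. -19. 200.] [371. 155.]
[402.  31. 250.] [379. 146.]
[383.  82. 300.] [388. 134.]
[365. 132. 350.] [398. 121.]
```

send_rows([
  {"y": 40,"roll": -6.5,"hand": 65},
  {"y": 40,"roll": -6.5},
  {"y": 40,"roll": -6.3},
  {"y": 40},
  {"y": 40},
  {"x": 35,"y": 33},
  {"x": 35,"y": 33},
  {"x": 35,"y": 33},
  {"x": 35,"y": 33},
  {"x": 33,"y": 33},
], force=30)

```text
schema error: expected keys hand, x, y, z, roll
```

send_rows([
  {"x": 31.5,"y": 33},
  {"z": -1},
  {"z": 0},
])

```text
schema error: expected keys hand, x, y, z, roll
```

Run:
```python
from h import *
c=get_calibration("wrist");s=get_state();cv2.imwrite("pics/w1.png",get_image("wrist"))
print(s["time"],s["position"],cv2.Rodrigues(s["tool_rot"])[0].round(3),s["grip_width"],s["joint_positions"])
print(c)
print(proj(c,[[.4368,-.2094,.005],[.502,-.2075,.006],[.3719,-.2227,.006]]))
```

```text
0.1 [ 0.23230925 -0.6066689   0.29126249] [[ 0.934  0.358 -0.001]
 [ 0.358 -0.934  0.002]
 [-0.    -0.002 -1.   ]] 0.9990708597236819 [ 1.2190921   0.32175865 -0.07005311  1.45155638  0.0226201   1.37078907
 -0.0569269 ]
{'mtx': array([[383.89097347,   0.        , 315.04644225],
       [  0.        , 383.89097347, 231.72910656],
       [  0.        ,   0.        ,   1.        ]]), 'world_from_camera': array([[ 3.57032946e-01, -8.91499126e-01, -2.78849035e-01,
         3.10328038e-01],
       [-9.34091415e-01, -3.41021029e-01, -1.05725527e-01,
        -5.77373219e-01],
       [-8.39169760e-04,  2.98217986e-01, -9.54497422e-01,
         3.83727009e-01],
       [ 0.00000000e+00,  0.00000000e+00,  0.00000000e+00,
         1.00000000e+00]])}
[[ -83.44129012 -237.47985274]
 [ -81.39084916 -355.10122511]
 [ -72.76643875 -130.34272946]]
```

View pics/w1.png

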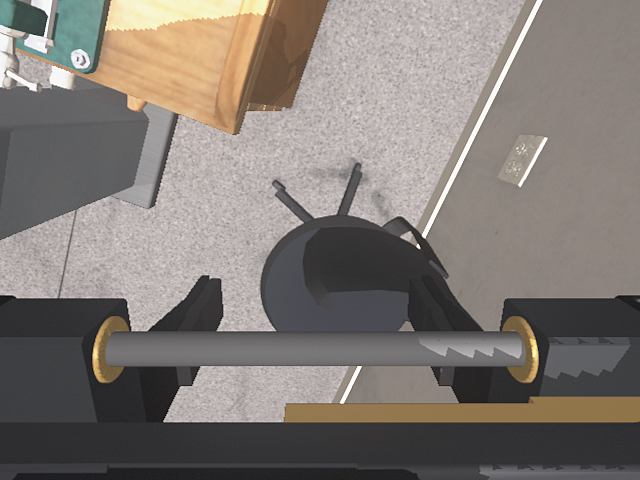

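The arm did not move (rows need every key); the wrist view just shows the floor and chair at the start pose.

send_rows([
  {"x": 0,"y": 40,"z": 0,"roll": -6.5,"hand": 65},
  {"x": 0,"y": 40,"z": 0,"roll": -6.5,"hand": 65},
  {"x": 0,"y": 40,"z": 0,"roll": -6.3,"hand": 65},
  {"x": 0,"y": 40,"z": 0,"roll": 0,"hand": 65},
  {"x": 0,"y": 40,"z": 0,"roll": 0,"hand": 65},
  {"x": 35,"y": 33,"z": 0,"roll": 0,"hand": 65},
  {"x": 35,"y": 33,"z": 0,"roll": 0,"hand": 65},
  {"x": 35,"y": 33,"z": 0,"roll": 0,"hand": 65},
  {"x": 35,"y": 33,"z": 0,"roll": 0,"hand": 65},
  {"x": 33,"y": 33,"z": 0,"roll": 0,"hand": 65},
], force=30)

```text
time: 1.15
position: [0.4066, -0.2403, 0.2923]
tool_rot: [3.141, 0.046, 0.0]
ft_force: [1.4, 0.2, 0.9]
grip_width: 0.748
grip_force: 0.0
```

send_rows([
  {"x": 31.5,"y": 33,"z": 0,"roll": 0,"hand": 65},
  {"x": 0,"y": 0,"z": 0,"roll": 0,"hand": 65},
  {"x": 0,"y": 0,"z": 0,"roll": 0,"hand": 65},
])

```text
time: 1.45
position: [0.4373, -0.2081, 0.292]
tool_rot: [3.141, 0.05, -0.001]
ft_force: [-0.7, -0.2, 0.1]
grip_width: 0.749
grip_force: 0.0
```

Run:
```python
from h import *
c=get_calibration("wrist");s=get_state();cv2.imwrite("pics/w2.png",get_image("wrist"))
print(s["time"],s["position"],cv2.Rodrigues(s["tool_rot"])[0].round(3),s["grip_width"],s["joint_positions"])
print(proj(c,[[.4368,-.2094,.005],[.502,-.2075,.006],[.3719,-.2227,.006]]))
```

```text
1.45 [ 0.43731841 -0.20808517  0.29201003] [[ 0.999  0.032 -0.001]
 [ 0.032 -0.999 -0.   ]
 [-0.001  0.    -1.   ]] 0.7490373635573632 [ 0.84084707 -0.01570923 -0.44397339  1.83372435 -0.00656565  1.32275558
 -1.14030949]
[[316.06312662 198.89511483]
 [316.26451064 132.2182501 ]
 [326.67685218 259.62672382]]
```

View pics/w2.png

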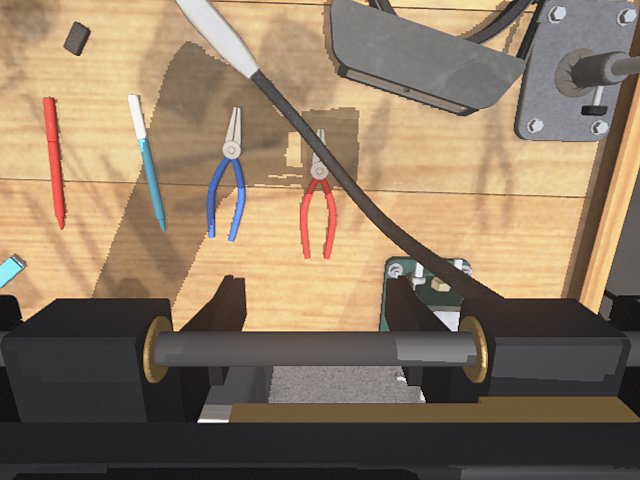

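Run:
```python
from h import *
np.set_printoptions(precision=0,suppress=True)
c=get_calibration("scene");w=get_calibration("wrist")
curve=np.array([(255,75),(325,145),(385,215),(440,260),(500,297)],float)
for p in((368,173),(380,172),(395,168),(408,162),(420,153),(432,139),(440,125)):
    b=[]
    for z in np.arange(0,.35,.005):
        P=ray(c,p,z);q=proj(w,P)[0]; yc=np.interp(q[0],curve[:,0],curve[:,1]); b.append((abs(q[1]-yc),z,P*1e3,q))
    print(p,min(b,key=lambda t:t[0])[1:])
```

```text
(368, 173) (np.float64(0.01), array([ 547., -156.,   10.]), array([259.,  79.]))
(380, 172) (np.float64(0.005), array([ 522., -181.,    5.]), array([287., 108.]))
(395, 168) (np.float64(0.005), array([ 494., -216.,    5.]), array([324., 140.]))
(408, 162) (np.float64(0.02), array([ 468., -241.,   20.]), array([349., 170.]))
(420, 153) (np.float64(0.05), array([ 444., -259.,   50.]), array([370., 202.]))
(432, 139) (np.float64(0.085), array([ 428., -288.,   85.]), array([411., 233.]))
(440, 125) (np.float64(0.125), array([ 419., -304.,  125.]), array([445., 262.]))
```

Wrist view: red pliers upright at jaw (321,129), handle ends (307,258)/(328,258), matching prediction within ~4 px; blue pliers, pens to the left. A cable passes close to the jaws, rising towards the vise, so I will descend in small steps watching the force.

Run:
```python
from h import *
np.set_printoptions(precision=1,suppress=True)
w=get_calibration("wrist")
for n,a,b in(("pliers",(321,129),(317.5,258)),("pen",(48,98),(61,229)),("bp",(236,108),(222,239)),("cyan",(134,95),(163,231))):
    A=ray(w,a,.006)*1e3;B=ray(w,b,.006)*1e3;print(n,A,B,"mid",(A+B)/2,"len",np.linalg.norm(A-B),np.degrees(np.arctan2((A-B)[1],(A-B)[0])))
```

```text
pliers [ 504.2 -213.5    6. ] [ 372.6 -214.1    6. ] mid [ 438.4 -213.8    6. ] len 131.66739707223005 0.28155338018985293
pen [524.9  41.4   6. ] [397.1  50.9   6. ] mid [461.   46.2   6. ] len 128.13606827564283 -4.247885248345566
bp [ 521.  -133.2    6. ] [ 390.9 -114.3    6. ] mid [ 456.  -123.7    6. ] len 131.45211325317194 -8.23584765496962
cyan [529.8 -38.9   6. ] [397.9 -53.9   6. ] mid [463.9 -46.4   6. ] len 132.7626436997315 6.492798186507707
```

send_rows([
  {"x": 0,"y": 0,"z": -50,"roll": 0,"hand": 52},
  {"x": 0,"y": 0,"z": -50,"roll": 0,"hand": 52},
  {"x": 0,"y": 0,"z": -30,"roll": 0,"hand": 52},
  {"x": 0,"y": 0,"z": -5,"roll": 0,"hand": 52},
  {"x": 0,"y": 0,"z": 0,"roll": 0,"hand": 52},
])

```text
time: 2.0
position: [0.4361, -0.21, 0.1571]
tool_rot: [-3.141, -0.042, 0.002]
ft_force: [0.8, -0.0, 1.3]
grip_width: 0.599
grip_force: 0.0
```

send_rows([
  {"x": 1,"y": -2,"z": -10,"roll": 0.5,"hand": 52},
  {"x": 0,"y": 0,"z": -8,"roll": 0,"hand": 52},
  {"x": 0,"y": 0,"z": -6,"roll": 0,"hand": 52},
  {"x": 0,"y": 0,"z": -6,"roll": 0,"hand": 52},
  {"x": 0,"y": 0,"z": -6,"roll": 0,"hand": 52},
  {"x": 0,"y": 0,"z": -6,"roll": 0,"hand": 52},
])

```text
time: 2.6
position: [0.4381, -0.211, 0.1149]
tool_rot: [3.141, 0.059, 0.0]
ft_force: [-0.1, 0.8, -1.0]
grip_width: 0.594
grip_force: 0.0
```

send_rows([
  {"x": 0,"y": 0,"z": -5,"roll": 0,"hand": 52},
  {"x": 0,"y": 0,"z": -5,"roll": 0,"hand": 52},
  {"x": 0,"y": 0,"z": -5,"roll": 0,"hand": 52},
  {"x": 0,"y": 0,"z": -5,"roll": 0,"hand": 52},
])

```text
time: 3.0
position: [0.438, -0.211, 0.0949]
tool_rot: [3.141, 0.059, 0.0]
ft_force: [0.5, -0.4, -0.5]
grip_width: 0.596
grip_force: 0.0
```

Run:
```python
from h import *
w=get_image("wrist");s=get_image("scene")[100:280,330:490]
cv2.imwrite("pics/w3.png",np.hstack([cv2.resize(w,(480,360)),cv2.resize(s,(320,360))]))
```

```text
(no output)
```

View pics/w3.png

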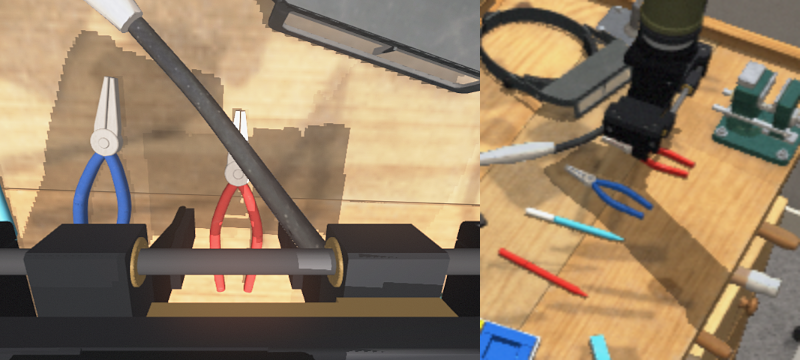

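The cable passes into the gripper with no force, so it is not solid; the pliers (239,190 in the left part) lie between the fingers. Continue and grip.

send_rows([
  {"x": 0,"y": 0,"z": -8,"roll": 0,"hand": 52},
  {"x": 0,"y": 0,"z": -7,"roll": 0,"hand": 52},
  {"x": 0,"y": 0,"z": -7,"roll": 0,"hand": 52},
  {"x": 0,"y": 0,"z": 0,"roll": 0,"hand": 52},
  {"x": 0,"y": 0,"z": 0,"roll": 0,"hand": 30},
  {"x": 0,"y": 0,"z": 0,"roll": 0,"hand": 30},
  {"x": 0,"y": 0,"z": 0,"roll": 0,"hand": 30},
  {"x": 0,"y": 0,"z": 0,"roll": 0,"hand": 30},
  {"x": 0,"y": 0,"z": 0,"roll": 0,"hand": 30},
], force=35)

```text
time: 4.0
position: [0.4381, -0.2111, 0.0735]
tool_rot: [3.141, 0.059, 0.0]
ft_force: [-0.6, -0.6, -0.9]
grip_width: 0.359
grip_force: 23.6
```

send_rows([
  {"x": 0,"y": 0,"z": 0,"roll": 0,"hand": 10},
  {"x": 0,"y": 0,"z": 0,"roll": 0,"hand": 10},
  {"x": 0,"y": 0,"z": 20,"roll": 0,"hand": 10},
  {"x": 0,"y": 0,"z": 40,"roll": 0,"hand": 10},
  {"x": 0,"y": 0,"z": 40,"roll": 0,"hand": 10},
  {"x": 0,"y": 0,"z": 30,"roll": 0,"hand": 10},
  {"x": 0,"y": 20,"z": 0,"roll": 4.9,"hand": 10},
  {"x": 0,"y": 30,"z": 0,"roll": 7.7,"hand": 10},
  {"x": 0,"y": 38,"z": 0,"roll": 7.7,"hand": 10},
  {"x": 0,"y": 38,"z": 0,"roll": 7.7,"hand": 10},
], force=35)

```text
time: 5.0
position: [0.4375, -0.0838, 0.203]
tool_rot: [-3.031, -0.824, 0.0]
ft_force: [-0.0, 0.1, -1.6]
grip_width: 0.346
grip_force: 33.8
```

send_rows([
  {"x": 6,"y": 38,"z": 0,"roll": 7.7,"hand": 10},
  {"x": 6,"y": 38,"z": 0,"roll": 7.7,"hand": 10},
  {"x": 6,"y": 38,"z": 0,"roll": 7.7,"hand": 10},
  {"x": 6,"y": 38,"z": 0,"roll": 7.7,"hand": 10},
  {"x": 6,"y": 38,"z": 0,"roll": 7.7,"hand": 10},
  {"x": 6,"y": 38,"z": 0,"roll": 7.7,"hand": 10},
  {"x": 6,"y": 38,"z": 0,"roll": 7.7,"hand": 10},
  {"x": 6,"y": 32,"z": 0,"roll": 7.7,"hand": 10},
  {"x": 6,"y": 24,"z": 0,"roll": 7.7,"hand": 10},
  {"x": 0,"y": 0,"z": 0,"roll": 0,"hand": 10},
])

```text
time: 6.0
position: [0.4912, 0.2412, 0.2032]
tool_rot: [-2.02, -2.402, -0.004]
ft_force: [-0.6, 0.7, -0.6]
grip_width: 0.348
grip_force: 33.8
```

Run:
```python
from h import *
c=get_calibration("wrist");s=get_state();cv2.imwrite("pics/w4.png",get_image("wrist"))
R=cv2.Rodrigues(s["tool_rot"])[0];print(s["time"],s["position"],np.degrees(np.arctan2(R[1,1],R[0,1])),s["grip_width"],s["joint_positions"])
k=np.array([496.2,243.6]);e=np.radians(9.4);X=np.array([np.cos(e),np.sin(e)]);Y=np.array([-X[1],X[0]])
for n,x,y,z in(("cornPP",100,84,14),("cornPN",100,-84,14),("NP",-100,84,14),("NN",-100,-84,14),("LW",-66,48,7),("SW",-66,-48,7),("yel",0,0,7)):
    print(n,proj(c,[*((k+x*X+y*Y)/1e3),z/1e3])[0].round())
```

```text
6.0 [0.49118212 0.24121676 0.2031701 ] 9.892479572863426 0.34777719210981095 [ 0.30653796  0.28294542 -0.92476376  1.79620699  0.23935246  1.18089383
 -0.51812395]
cornPP [465. 109.]
cornPN [440. 321.]
NP [179. 106.]
NN [199. 320.]
LW [233. 158.]
SW [239. 277.]
yel [321. 221.]
```

View pics/w4.png

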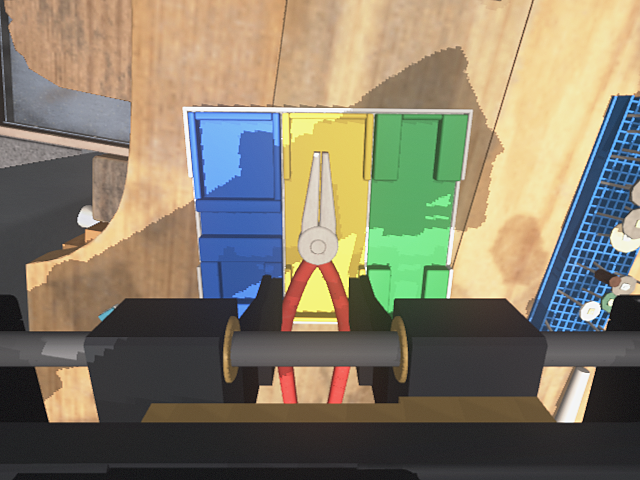

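The wrist view shows the pliers held straight, pivot (318,246), over the yellow lane; tray corners (184,108),(472,110). I check the wrist camera's lateral bias against the held pliers.

Run:
```python
from h import *
np.set_printoptions(precision=1,suppress=True)
c=get_calibration("wrist");s=get_state();t=s["position"][:2]*1e3
R=cv2.Rodrigues(s["tool_rot"])[0];y=R[:2,1];x=R[:2,0]
for p,z in(((318,246),.139),((320.5,152),.136)):
    d=ray(c,p,z)[:2]*1e3-t; print("lateral",d@y,"fwd",d@x)
A,B=ray(c,(184,108),.014)*1e3,ray(c,(472,110),.014)*1e3;print(A,B,np.linalg.norm(A-B),np.degrees(np.arctan2(*(B-A)[1::-1])))
k=np.array([496.2,243.6]);e=np.radians(9.4);X=np.array([np.cos(e),np.sin(e)]);Y=np.array([-X[1],X[0]])
print("ctr est",(A+B)[:2]/2-84*Y)
```

```text
lateral 2.179160955454258 fwd 26.819501809775225
lateral 3.1599577013818134 fwd 66.46086411350142
[387.8 307.2  14. ] [586.3 339.3  14. ] 201.1126435089142 9.18665640117915
ctr est [500.8 240.4]
```

send_rows([
  {"x": 6,"y": 2,"z": 0,"roll": -0.5,"hand": 10},
  {"x": 0,"y": 0,"z": -40,"roll": 0,"hand": 10},
  {"x": 0,"y": 0,"z": -40,"roll": 0,"hand": 10},
  {"x": 0,"y": 0,"z": -25,"roll": 0,"hand": 10},
  {"x": 0,"y": 0,"z": -8,"roll": 0,"hand": 10},
  {"x": 0,"y": 0,"z": -5,"roll": 0,"hand": 10},
  {"x": 0,"y": 0,"z": -3,"roll": 0,"hand": 10},
  {"x": 0,"y": 0,"z": 0,"roll": 0,"hand": 10},
])

```text
time: 6.85
position: [0.4988, 0.2391, 0.0833]
tool_rot: [2.041, 2.386, 0.002]
ft_force: [-0.1, 0.2, -1.4]
grip_width: 0.352
grip_force: 33.8
```

send_rows([
  {"x": 0,"y": 2,"z": -2,"roll": 0,"hand": 10},
  {"x": 0,"y": 0,"z": 0,"roll": 0,"hand": 10},
])

```text
time: 7.05
position: [0.4984, 0.2415, 0.081]
tool_rot: [2.04, 2.388, 0.002]
ft_force: [0.4, 0.1, -1.5]
grip_width: 0.351
grip_force: 33.8
```

send_rows([
  {"x": 0,"y": 0,"z": 0,"roll": 0,"hand": 44},
  {"x": 0,"y": 0,"z": 0,"roll": 0,"hand": 44},
  {"x": 0,"y": 0,"z": 0,"roll": 0,"hand": 44},
  {"x": 0,"y": 0,"z": 30,"roll": 0,"hand": 44},
  {"x": 0,"y": 0,"z": 40,"roll": 0,"hand": 44},
  {"x": 0,"y": 0,"z": 40,"roll": 0,"hand": 44},
  {"x": 0,"y": 0,"z": 0,"roll": 0,"hand": 44},
])

```text
time: 7.75
position: [0.5007, 0.2431, 0.196]
tool_rot: [2.038, 2.384, 0.014]
ft_force: [0.5, -0.3, -0.1]
grip_width: 0.503
grip_force: 0.0
```

Run:
```python
from h import *
s=get_state();R=cv2.Rodrigues(s["tool_rot"])[0];print(s["position"],np.degrees(np.arctan2(R[1,1],R[0,1])))
cv2.imwrite("pics/w5.png",cv2.resize(get_image("wrist"),(480,360)))
```

```text
[0.50068276 0.24310772 0.19600136] 8.964851343189466
```

View pics/w5.png

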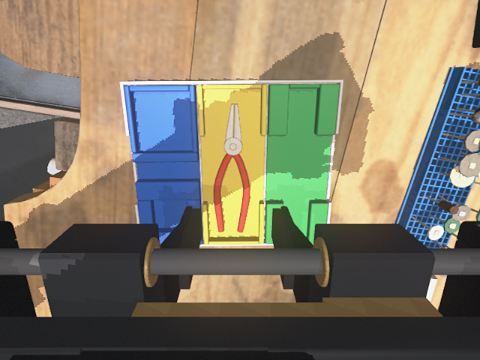

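Pliers lie in the yellow lane, straight (tip (234,104), handle ends to row 231). Next the red pen.

send_rows([
  {"x": -5,"y": -21,"z": 0,"roll": 8.5,"hand": 30},
  {"x": -5,"y": -21,"z": 0,"roll": 8.5,"hand": 30},
  {"x": -5,"y": -22,"z": 0,"roll": 8.5,"hand": 30},
  {"x": -5,"y": -22,"z": 0,"roll": 8.5,"hand": 30},
  {"x": -5,"y": -22,"z": 0,"roll": 8.5,"hand": 30},
  {"x": -5,"y": -22,"z": 0,"roll": 8.5,"hand": 30},
  {"x": -5,"y": -21,"z": 0,"roll": 8.5,"hand": 30},
  {"x": -5,"y": -21,"z": 0,"roll": 8.5,"hand": 30},
  {"x": -2,"y": -21,"z": 0,"roll": 8.5,"hand": 30},
  {"x": 0,"y": 0,"z": -30,"roll": 0.5,"hand": 30},
])

```text
time: 8.8
position: [0.4579, 0.0442, 0.1617]
tool_rot: [0.111, 3.134, -0.006]
ft_force: [0.4, -0.2, -0.6]
grip_width: 0.341
grip_force: 0.0
```

send_rows([
  {"x": 0,"y": 0,"z": -20,"roll": 0,"hand": 30},
  {"x": 0,"y": 0,"z": 0,"roll": 0,"hand": 30},
])

```text
time: 9.0
position: [0.4533, 0.0475, 0.1373]
tool_rot: [-0.111, -3.133, -0.002]
ft_force: [-0.5, 0.2, 1.3]
grip_width: 0.345
grip_force: 0.0
```

Run:
```python
from h import *
c=get_calibration("wrist");s=get_state();R=cv2.Rodrigues(s["tool_rot"])[0];print(s["position"],np.degrees(np.arctan2(R[1,1],R[0,1])),s["joint_positions"][6])
a=get_image("wrist");cv2.imwrite("pics/w6full.png",a)
m=cv2.inRange(cv2.cvtColor(a,cv2.COLOR_BGR2HSV),(0,150,90),(6,255,255))|cv2.inRange(cv2.cvtColor(a,cv2.COLOR_BGR2HSV),(174,150,90),(180,255,255))
n,l,st,ce=cv2.connectedComponentsWithStats(m)
for i in range(1,n):
    if st[i,4]>60:
        p=np.argwhere(l==i)[:,::-1].astype(float);vx,vy,x0,y0=cv2.fitLine(p.astype(np.float32),2,0,.01,.01).ravel();q=(p-[x0,y0])@[vx,vy]
        e=[(x0+k*vx,y0+k*vy) for k in(q.min(),q.max())];A,B=[ray(c,k,.006)*1e3 for k in e];print(st[i],e,A,B,(A+B)/2,np.linalg.norm(A-B),np.degrees(np.arctan2(*(B-A)[1::-1])))
```

```text
[0.45329363 0.0475073  0.13726542] 85.9527157324251 1.2139573493456246
[ 310  157   15  174 2218] [(np.float64(317.1427431832819), np.float64(330.0098108032965)), (np.float64(317.41896216802166), np.float64(156.9974717010756))] [509.30935111  44.84113756   6.        ] [396.33092521  52.89094117   6.        ] [452.82013816  48.86603936   6.        ] 113.26484034014045 175.92451700414338
[ 519  280  121   33 1383] [(np.float64(518.4296652143876), np.float64(302.6792258404853)), (np.float64(638.8284501526153), np.float64(282.0011315946803))] [498.57936364 176.34821021   6.        ] [489.3307457  251.63394803   6.        ] [493.95505467 213.99107912   6.        ] 75.85169249278567 97.00351751753618
[536 317  74  15 497] [(np.float64(536.1610049362952), np.float64(330.0914057664614)), (np.float64(609.4196910460706), np.float64(324.45161986324024))] [519.76114693 189.77511122   6.        ] [518.95280721 237.62378462   6.        ] [519.35697707 213.69944792   6.        ] 47.85550082812543 90.96784395750494
```

send_rows([
  {"x": 5,"y": 1,"z": -25,"roll": 0,"hand": 30},
  {"x": 0,"y": 0,"z": -20,"roll": 0,"hand": 30},
  {"x": 0,"y": 0,"z": -12,"roll": 0,"hand": 30},
  {"x": 0,"y": 0,"z": -7,"roll": 0,"hand": 30},
  {"x": 0,"y": 0,"z": 0,"roll": 0,"hand": 30},
  {"x": 0,"y": 0,"z": 0,"roll": 0,"hand": 0},
  {"x": 0,"y": 0,"z": 0,"roll": 0,"hand": 0},
  {"x": 0,"y": 0,"z": 0,"roll": 0,"hand": 0},
  {"x": 0,"y": 0,"z": 0,"roll": 0,"hand": 0},
  {"x": 0,"y": 0,"z": 0,"roll": 0,"hand": 0},
], force=15)

```text
time: 10.05
position: [0.4614, 0.0489, 0.0767]
tool_rot: [0.111, 3.139, -0.0]
ft_force: [-0.3, -0.8, 3.6]
grip_width: 0.09
grip_force: 15.0
```

send_rows([
  {"x": 0,"y": 0,"z": 20,"roll": 0,"hand": 0},
  {"x": 0,"y": 0,"z": 40,"roll": 0,"hand": 0},
  {"x": 0,"y": 0,"z": 40,"roll": 0,"hand": 0},
  {"x": 14,"y": 29,"z": 20,"roll": -8.5,"hand": 0},
  {"x": 14,"y": 29,"z": 0,"roll": -8.5,"hand": 0},
  {"x": 14,"y": 29,"z": 0,"roll": -8.5,"hand": 0},
  {"x": 14,"y": 29,"z": 0,"roll": -8.5,"hand": 0},
  {"x": 14,"y": 29,"z": 0,"roll": -8.5,"hand": 0},
  {"x": 14,"y": 29,"z": 0,"roll": -8.5,"hand": 0},
  {"x": 14,"y": 29,"z": 0,"roll": -8.5,"hand": 0},
])

```text
time: 11.05
position: [0.556, 0.2453, 0.1954]
tool_rot: [-1.611, -2.697, 0.001]
ft_force: [0.9, -0.5, 0.3]
grip_width: 0.089
grip_force: 15.0
```

send_rows([
  {"x": 3,"y": 1,"z": 0,"roll": -8.5,"hand": 0},
  {"x": 0,"y": 0,"z": 0,"roll": -8.5,"hand": 0},
  {"x": 0,"y": 0,"z": 0,"roll": 0,"hand": 0},
  {"x": 0,"y": 0,"z": 0,"roll": 0,"hand": 0},
])

```text
time: 11.45
position: [0.5584, 0.2452, 0.1957]
tool_rot: [1.98, 2.439, -0.0]
ft_force: [-1.7, -1.4, 0.2]
grip_width: 0.088
grip_force: 15.0
```

Run:
```python
from h import *
c=get_calibration("wrist");s=get_state();R=cv2.Rodrigues(s["tool_rot"])[0];t=s["position"];print(t,np.degrees(np.arctan2(R[1,1],R[0,1])),s["grip_width"])
a=get_image("wrist");cv2.imwrite("pics/w7.png",a)
h=cv2.cvtColor(a,cv2.COLOR_BGR2HSV);m=cv2.inRange(h,(0,150,90),(6,255,255))|cv2.inRange(h,(174,150,90),(180,255,255))
n,l,st,ce=cv2.connectedComponentsWithStats(m)
for i in range(1,n):
    if st[i,4]>60:
        p=np.argwhere(l==i)[:,::-1];b=p[p[:,1].argmin()]; d=(ray(c,b,t[2]-.066)-t)*1e3; print(st[i],b,d@R)
```

```text
[0.55841011 0.24520513 0.19571912] 11.857978229593398 0.08756507015609978
[ 305  151   20  180 3007] [315 151] [66.8320654   0.97205166 65.97841291]
[ 210  192   50  107 1912] [227 192] [ 49.97241092 -35.90639314  65.98423934]
[306 367  19  37 659] [306 367] [-36.4870532   -3.48231708  66.01182143]
```

View pics/w7.png

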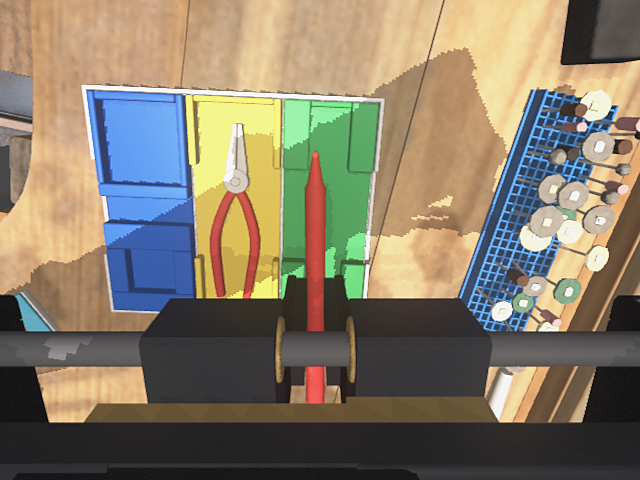

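Pen held straight, tip (315,151), over the green insert (lane between 310 and 349 at row 130).

send_rows([
  {"x": 4,"y": 6,"z": 0,"roll": -2.5,"hand": 0},
  {"x": 0,"y": 0,"z": -40,"roll": 0,"hand": 0},
  {"x": 0,"y": 0,"z": -40,"roll": 0,"hand": 0},
  {"x": 0,"y": 0,"z": -16,"roll": 0,"hand": 0},
  {"x": 0,"y": 0,"z": 0,"roll": 0,"hand": 0},
  {"x": 0,"y": 0,"z": 0,"roll": 0,"hand": 0},
])

```text
time: 12.1
position: [0.5632, 0.2518, 0.1011]
tool_rot: [2.036, 2.392, 0.003]
ft_force: [1.2, -0.1, 0.9]
grip_width: 0.086
grip_force: 15.0
```

send_rows([
  {"x": -1,"y": -1,"z": -7,"roll": 0,"hand": 0},
  {"x": 0,"y": 0,"z": -6,"roll": 0,"hand": 0},
  {"x": 0,"y": 0,"z": -3,"roll": 0,"hand": 0},
  {"x": 0,"y": 0,"z": 0,"roll": 0,"hand": 0},
])

```text
time: 12.5
position: [0.5617, 0.2503, 0.084]
tool_rot: [2.037, 2.391, 0.001]
ft_force: [0.1, 0.3, 0.3]
grip_width: 0.092
grip_force: 15.0
```

send_rows([
  {"x": 0,"y": 0,"z": 0,"roll": 0,"hand": 28},
  {"x": 0,"y": 0,"z": 0,"roll": 0,"hand": 28},
  {"x": 0,"y": 0,"z": 0,"roll": 0,"hand": 28},
  {"x": 0,"y": 0,"z": 30,"roll": 0,"hand": 28},
  {"x": 0,"y": 0,"z": 45,"roll": 0,"hand": 28},
  {"x": 0,"y": 0,"z": 45,"roll": 0,"hand": 62},
  {"x": 10,"y": -25,"z": 0,"roll": 8.5,"hand": 62},
  {"x": 10,"y": -25,"z": 0,"roll": 8.5,"hand": 62},
  {"x": 10,"y": -25,"z": 0,"roll": 8.5,"hand": 62},
  {"x": 10,"y": -25,"z": 0,"roll": 8.5,"hand": 62},
])

```text
time: 13.5
position: [0.6019, 0.1493, 0.2042]
tool_rot: [1.239, 2.886, 0.0]
ft_force: [0.7, -0.1, 0.4]
grip_width: 0.664
grip_force: 0.0
```

send_rows([
  {"x": 10,"y": -25,"z": 0,"roll": 8.5,"hand": 62},
  {"x": 10,"y": -25,"z": 0,"roll": 8.5,"hand": 62},
  {"x": 10,"y": -25,"z": 0,"roll": 8.5,"hand": 62},
  {"x": 10,"y": -25,"z": 0,"roll": 8.5,"hand": 62},
  {"x": 10,"y": -25,"z": 0,"roll": 8.5,"hand": 62},
  {"x": 0,"y": 0,"z": 0,"roll": 0,"hand": 62},
  {"x": 0,"y": 0,"z": 0,"roll": 0,"hand": 62},
])

```text
time: 14.2
position: [0.6515, 0.0248, 0.2036]
tool_rot: [-0.124, -3.138, -0.002]
ft_force: [0.1, 1.3, 0.4]
grip_width: 0.717
grip_force: 0.0
```

Run:
```python
from h import *
c=get_calibration("wrist");s=get_state();R=cv2.Rodrigues(s["tool_rot"])[0];t=s["position"];print(s["time"],t,np.degrees(np.arctan2(R[1,1],R[0,1])),s["grip_width"])
print(proj(c,[[.652,.025,.06]]),proj(c,[[.652,.025,.042]]))
a=get_image("wrist");b=get_image("scene")[220:340,230:390]
cv2.imwrite("pics/w8f.png",a);cv2.imwrite("pics/w8.png",np.hstack([cv2.resize(a,(400,300)),cv2.resize(b,(400,300))]))
```

```text
14.2 [0.6515358  0.02476261 0.20358075] 85.46235529908418 0.717214698263468
[[315.46843979 243.41473335]] [[315.42246309 234.92396396]]
```

View pics/w8.png

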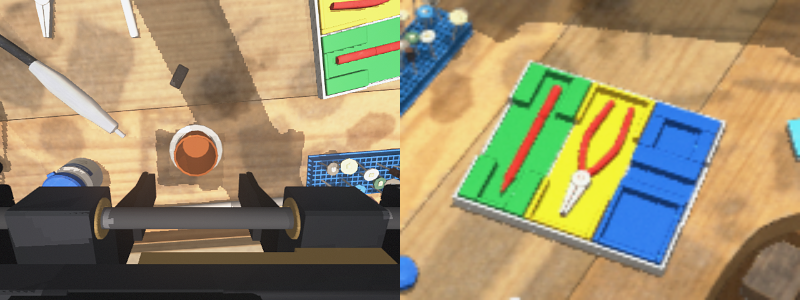

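Left: orange rim centred (195,153) between the fingers as predicted; right: pen and pliers lie well in their lanes. Descend to just above the white flange.

send_rows([
  {"x": 0,"y": 0,"z": -40,"roll": 0,"hand": 62},
  {"x": 0,"y": 0,"z": -25,"roll": 0,"hand": 62},
  {"x": 0,"y": 0,"z": -12,"roll": 0,"hand": 62},
  {"x": 0,"y": 0,"z": -8,"roll": 0,"hand": 62},
  {"x": 0,"y": 0,"z": 0,"roll": 0,"hand": 62},
  {"x": 0,"y": 0,"z": 0,"roll": 0,"hand": 62},
])

```text
time: 14.9
position: [0.6522, 0.026, 0.1202]
tool_rot: [0.118, 3.138, 0.001]
ft_force: [0.3, 0.8, -0.3]
grip_width: 0.707
grip_force: 0.0
```

send_rows([
  {"x": 0,"y": 0,"z": -2,"roll": 0,"hand": 56},
  {"x": 0,"y": 0,"z": 0,"roll": 0,"hand": 50},
  {"x": 0,"y": 0,"z": 0,"roll": 0,"hand": 46},
  {"x": 0,"y": 0,"z": 0,"roll": 0,"hand": 40},
  {"x": 0,"y": 0,"z": 0,"roll": 0,"hand": 30},
  {"x": 0,"y": 0,"z": 0,"roll": 0,"hand": 30},
  {"x": 0,"y": 0,"z": 0,"roll": 0,"hand": 30},
], force=12)

```text
time: 15.6
position: [0.6518, 0.025, 0.1172]
tool_rot: [0.119, 3.139, -0.0]
ft_force: [0.6, -1.0, 3.5]
grip_width: 0.524
grip_force: 12.0
```

send_rows([
  {"x": 0,"y": 0,"z": 3,"roll": 0,"hand": 30},
  {"x": 0,"y": 0,"z": 3,"roll": 0,"hand": 30},
  {"x": 0,"y": 0,"z": 3,"roll": 0,"hand": 30},
  {"x": 0,"y": 0,"z": 0,"roll": 0,"hand": 30},
])

```text
time: 16.0
position: [0.6517, 0.0257, 0.1264]
tool_rot: [0.119, 3.139, 0.001]
ft_force: [-0.3, -0.0, 0.1]
grip_width: 0.526
grip_force: 12.0
```

Run:
```python
from h import *
b=get_image("scene")[160:225,260:340];d=get_image("side")[180:245,235:315]
cv2.imwrite("pics/w9.png",np.hstack([cv2.resize(x,(400,325),interpolation=2) for x in(b,d)]))
```

```text
(no output)
```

View pics/w9.png

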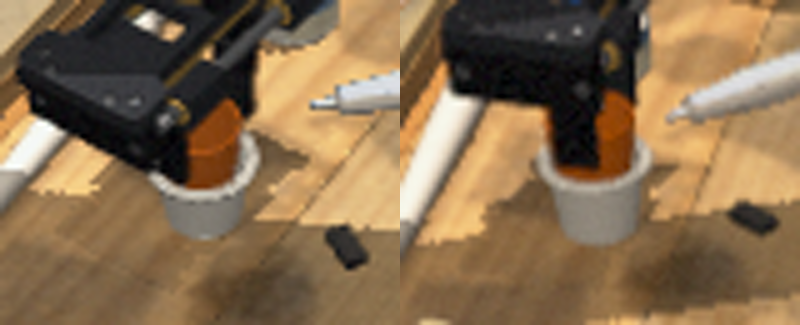

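White cup stays on the bench with the orange one rising. Lift on and carry to the large well.

send_rows([
  {"x": 0,"y": 0,"z": 6,"roll": 0,"hand": 30},
  {"x": 0,"y": 0,"z": 12,"roll": 0,"hand": 30},
  {"x": 0,"y": 0,"z": 30,"roll": 0,"hand": 30},
  {"x": 0,"y": 0,"z": 30,"roll": 0,"hand": 30},
  {"x": -15,"y": 15,"z": 0,"roll": 0,"hand": 30},
  {"x": -28,"y": 32,"z": 0,"roll": 0,"hand": 30},
  {"x": -28,"y": 32,"z": 0,"roll": 0,"hand": 30},
  {"x": -28,"y": 32,"z": 0,"roll": 0,"hand": 30},
  {"x": -28,"y": 32,"z": 0,"roll": 0,"hand": 30},
  {"x": -28,"y": 32,"z": 0,"roll": 0,"hand": 30},
])

```text
time: 17.1
position: [0.4954, 0.2018, 0.2049]
tool_rot: [0.118, 3.138, 0.0]
ft_force: [0.1, 0.3, 0.2]
grip_width: 0.525
grip_force: 12.0
```

send_rows([
  {"x": -28,"y": 32,"z": 0,"roll": 0,"hand": 30},
  {"x": -28,"y": 32,"z": 0,"roll": 0,"hand": 30},
  {"x": -16,"y": 15,"z": 0,"roll": 0,"hand": 30},
  {"x": 0,"y": 0,"z": -30,"roll": 0,"hand": 30},
  {"x": 0,"y": 0,"z": -30,"roll": 0,"hand": 30},
  {"x": 0,"y": 0,"z": -10,"roll": 0,"hand": 30},
  {"x": 0,"y": 0,"z": 0,"roll": 0,"hand": 30},
  {"x": 0,"y": 0,"z": 0,"roll": 0,"hand": 30},
])

```text
time: 17.9
position: [0.4251, 0.28, 0.1351]
tool_rot: [0.119, 3.138, 0.002]
ft_force: [0.4, 0.7, 0.5]
grip_width: 0.527
grip_force: 12.0
```

send_rows([
  {"x": -1,"y": 0,"z": -10,"roll": 0,"hand": 30},
  {"x": 0,"y": 0,"z": -10,"roll": 0,"hand": 30},
  {"x": 0,"y": 0,"z": -5,"roll": 0,"hand": 30},
  {"x": 0,"y": 0,"z": -3,"roll": 0,"hand": 30},
  {"x": 0,"y": 0,"z": 0,"roll": 0,"hand": 30},
])

```text
time: 18.4
position: [0.4235, 0.279, 0.1059]
tool_rot: [-0.119, -3.139, 0.002]
ft_force: [0.4, 0.2, 0.2]
grip_width: 0.527
grip_force: 12.0
```

send_rows([
  {"x": 0,"y": 0,"z": 0,"roll": 0,"hand": 60},
  {"x": 0,"y": 0,"z": 0,"roll": 0,"hand": 60},
  {"x": 0,"y": 0,"z": 0,"roll": 0,"hand": 60},
  {"x": 0,"y": 0,"z": 20,"roll": 0,"hand": 60},
  {"x": 0,"y": 0,"z": 40,"roll": 0,"hand": 60},
  {"x": 0,"y": 0,"z": 40,"roll": 0,"hand": 45},
  {"x": 4,"y": 16,"z": 0,"roll": -8.5,"hand": 45},
  {"x": 4,"y": 16,"z": 0,"roll": -8.5,"hand": 45},
  {"x": 4,"y": 16,"z": 0,"roll": -8.5,"hand": 45},
  {"x": 4,"y": 16,"z": 0,"roll": -8.5,"hand": 45},
])

```text
time: 19.4
position: [0.4399, 0.3438, 0.2059]
tool_rot: [1.041, 2.963, 0.001]
ft_force: [-0.5, 0.7, -0.3]
grip_width: 0.522
grip_force: 0.0
```

send_rows([
  {"x": 4,"y": 16,"z": 0,"roll": -8.5,"hand": 45},
  {"x": 4,"y": 16,"z": 0,"roll": -8.5,"hand": 45},
  {"x": 4,"y": 16,"z": 0,"roll": -8.5,"hand": 45},
  {"x": 4,"y": 16,"z": 0,"roll": -8.5,"hand": 45},
  {"x": 3,"y": 17,"z": 0,"roll": -8.5,"hand": 45},
  {"x": 0,"y": 0,"z": 0,"roll": 0,"hand": 45},
  {"x": 0,"y": 0,"z": 0,"roll": 0,"hand": 45},
])

```text
time: 20.1
position: [0.4581, 0.4243, 0.2056]
tool_rot: [2.032, 2.396, -0.001]
ft_force: [-0.5, -0.0, -0.2]
grip_width: 0.519
grip_force: 0.0
```

Run:
```python
from h import *
c=get_calibration("wrist");s=get_state();R=cv2.Rodrigues(s["tool_rot"])[0];t=s["position"];print(s["time"],t,np.degrees(np.arctan2(R[1,1],R[0,1])),s["grip_width"])
print(proj(c,[[.4585,.4241,.058],[.4585,.4241,0]]))
a=get_image("wrist");b=get_image("scene")[230:390,230:390]
cv2.imwrite("pics/w10.png",np.hstack([cv2.resize(a,(480,360)),cv2.resize(b,(320,360))]))
```

```text
20.1 [0.45811093 0.42434235 0.2056127 ] 9.398562481068433 0.5192117844453794
[[314.10122112 242.02508144]
 [314.23430399 218.57601917]]
```

View pics/w10.png

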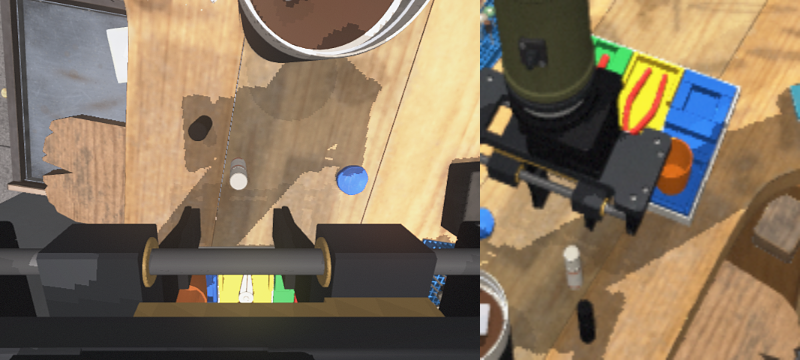

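Tube top (238,181) is centred as predicted, black decoy at (200,127); the cup stands in the large well. The can is near, so I check its height against the camera mount.

Run:
```python
from h import *
np.set_printoptions(precision=0,suppress=True)
c=get_calibration("scene");s=get_calibration("side");w=get_calibration("wrist")
for z in(.06,.09,.12,.15): print(z,"rim ctr scene",ray(c,(221,373),z)*1e3,"side",ray(s,(289,362),z)*1e3,"wrist near rim",ray(w,(378,80),z)*1e3)
print("cam",w["world_from_camera"][:3,3]*1e3)
```

```text
0.06 rim ctr scene [512. 537.  60.] side [499. 493.  60.] wrist near rim [480. 527.  60.]
0.09 rim ctr scene [499. 546.  90.] side [492. 516.  90.] wrist near rim [475. 525.  90.]
0.12 rim ctr scene [487. 555. 120.] side [485. 539. 120.] wrist near rim [471. 522. 120.]
0.15 rim ctr scene [474. 564. 150.] side [478. 561. 150.] wrist near rim [467. 519. 150.]
cam [446. 505. 298.]
```

send_rows([
  {"x": 0,"y": 0,"z": 0,"roll": 8.5,"hand": 45},
  {"x": 0,"y": 0,"z": 0,"roll": 8.5,"hand": 45},
  {"x": 0,"y": 0,"z": 0,"roll": 8,"hand": 45},
  {"x": 0,"y": 0,"z": -40,"roll": 0,"hand": 40},
  {"x": 0,"y": 0,"z": -35,"roll": 0,"hand": 40},
  {"x": 0,"y": 0,"z": -15,"roll": 0,"hand": 40},
  {"x": 0,"y": 0,"z": -12,"roll": 0,"hand": 40},
  {"x": 0,"y": 0,"z": 0,"roll": 0,"hand": 40},
  {"x": 0,"y": 0,"z": 0,"roll": 0,"hand": 40},
])

```text
time: 21.1
position: [0.459, 0.425, 0.1052]
tool_rot: [1.47, 2.776, 0.003]
ft_force: [0.1, -0.2, -0.1]
grip_width: 0.459
grip_force: 0.0
```

send_rows([
  {"x": 0,"y": 0,"z": 0,"roll": 0,"hand": 28},
  {"x": 0,"y": 0,"z": 0,"roll": 0,"hand": 18},
  {"x": 0,"y": 0,"z": 0,"roll": 0,"hand": 5},
  {"x": 0,"y": 0,"z": 0,"roll": 0,"hand": 5},
  {"x": 0,"y": 0,"z": 0,"roll": 0,"hand": 5},
  {"x": 0,"y": 0,"z": 0,"roll": 0,"hand": 5},
], force=12)

```text
time: 21.7
position: [0.4587, 0.4245, 0.1042]
tool_rot: [1.471, 2.776, 0.001]
ft_force: [-0.7, -0.1, 1.5]
grip_width: 0.183
grip_force: 12.0
```

send_rows([
  {"x": 0,"y": 0,"z": 20,"roll": 0,"hand": 5},
  {"x": 0,"y": 0,"z": 40,"roll": 0,"hand": 5},
  {"x": 0,"y": 0,"z": 30,"roll": 0,"hand": 5},
  {"x": -3,"y": -30,"z": 0,"roll": 0,"hand": 5},
  {"x": -3,"y": -35,"z": 0,"roll": 0,"hand": 5},
  {"x": -3,"y": -35,"z": 0,"roll": 0,"hand": 5},
  {"x": -3,"y": -35,"z": 0,"roll": 0,"hand": 5},
  {"x": -3,"y": -35,"z": 0,"roll": 0,"hand": 5},
  {"x": -3,"y": -35,"z": 0,"roll": 0,"hand": 5},
  {"x": -1,"y": -35,"z": 0,"roll": 0,"hand": 5},
])

```text
time: 22.7
position: [0.439, 0.183, 0.1936]
tool_rot: [1.47, 2.776, -0.0]
ft_force: [0.8, -0.7, 0.5]
grip_width: 0.18
grip_force: 12.0
```

send_rows([
  {"x": 0,"y": 0,"z": 0,"roll": 0,"hand": 5},
  {"x": 0,"y": 0,"z": -30,"roll": 0,"hand": 5},
  {"x": 0,"y": 0,"z": -25,"roll": 0,"hand": 5},
  {"x": 0,"y": 0,"z": 0,"roll": 0,"hand": 5},
  {"x": 0,"y": 0,"z": 0,"roll": 0,"hand": 5},
])

```text
time: 23.2
position: [0.4393, 0.1853, 0.1392]
tool_rot: [-1.469, -2.776, -0.001]
ft_force: [0.3, 0.1, 0.5]
grip_width: 0.178
grip_force: 12.0
```

send_rows([
  {"x": 0,"y": 0,"z": -12,"roll": 0,"hand": 5},
  {"x": 0,"y": 0,"z": -8,"roll": 0,"hand": 5},
  {"x": 0,"y": 0,"z": -5,"roll": 0,"hand": 5},
  {"x": 0,"y": 0,"z": -2.5,"roll": 0,"hand": 5},
  {"x": 0,"y": 0,"z": 0,"roll": 0,"hand": 5},
])

```text
time: 23.7
position: [0.4397, 0.1846, 0.1114]
tool_rot: [1.471, 2.776, 0.001]
ft_force: [0.9, -0.0, -0.2]
grip_width: 0.177
grip_force: 12.0
```

send_rows([
  {"x": 0,"y": 0,"z": 0,"roll": 0,"hand": 20},
  {"x": 0,"y": 0,"z": 0,"roll": 0,"hand": 32},
  {"x": 0,"y": 0,"z": 0,"roll": 0,"hand": 36},
  {"x": 0,"y": 0,"z": 0,"roll": 0,"hand": 36},
  {"x": 0,"y": 0,"z": 25,"roll": 0,"hand": 36},
  {"x": 0,"y": 0,"z": 45,"roll": 0,"hand": 36},
  {"x": 0,"y": 0,"z": 45,"roll": 0,"hand": 36},
  {"x": 0,"y": -40,"z": 0,"roll": 0,"hand": 36},
  {"x": 0,"y": -40,"z": 0,"roll": 0,"hand": 36},
  {"x": 0,"y": -40,"z": 0,"roll": 0,"hand": 36},
])

```text
time: 24.7
position: [0.4395, 0.0631, 0.2271]
tool_rot: [1.469, 2.774, 0.0]
ft_force: [0.1, -0.2, -0.2]
grip_width: 0.412
grip_force: 0.0
```

Run:
```python
from h import *
s=get_state();print(s["time"],s["position"])
b=get_image("scene")[140:350,230:450]
cv2.imwrite("pics/end.png",cv2.resize(b,(628,600),interpolation=2))
c=get_calibration("scene")
k=np.array([497,242.5]);e=np.radians(9.3);X=np.array([np.cos(e),np.sin(e)]);Y=np.array([-X[1],X[0]])
f=600/210
for n,x,y,z in(("cup rim",-66,48,49),("tube top",-66,-48,65),("yel",0,0,12),("green",66,0,12)): print(n,((proj(c,[*((k+x*X+y*Y)/1e3),z/1e3])[0]-[230,140])*f).round())
```

```text
24.7 [0.4395421  0.06311659 0.22707162]
cup rim [275. 457.]
tube top [319. 350.]
yel [220. 410.]
green [146. 385.]
```

View pics/end.png

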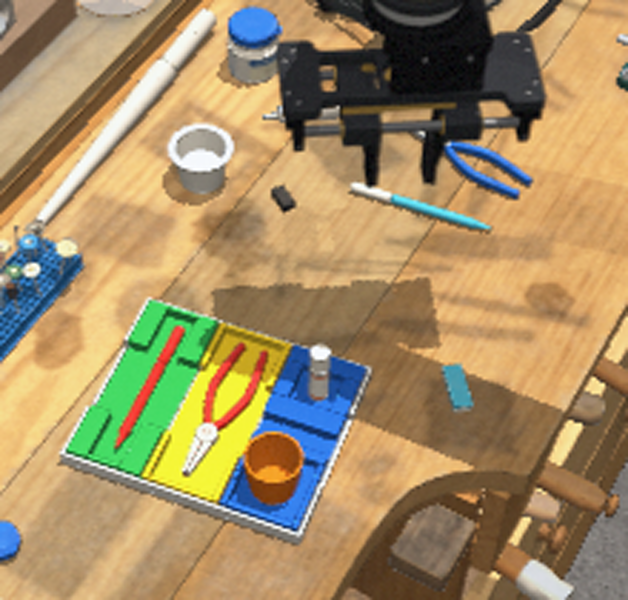

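All four parts sit on target: cup rim (273,457), tube top (319,352), pliers mid (220,411), pen mid (150,389), each within a few pixels of prediction. The white cup, blue pliers and cyan pen have not moved.

```bash
python3 -c "from bench import *; print(close_job())"
```

```text
the job is handed in; nothing more can be done
None
```

The kit is made up and handed in at about 25 s: in the last camera picture all four parts sit in their places, and the white cup, blue pliers and cyan pen appear where they started; the hand-in returned no verdict.

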